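# Sort four toggle levers into their trays by length

## Task

Pick the four chrome toggle levers out from the other switch parts and lay each one flat inside the low tray of its own length, the longest lever in the longest tray and so on down to the shortest. The tester logs them in that order, so set down and let go of the longest first, then the next longest, and finish with the shortest. Leave the rocker switch and the bezel ring where they lie.

Things in the scene. Friction and masses are not known exactly. Their poses are not given: they have to be found in the camera images.
- lever_longest: Longest of four chrome toggle levers, loose: 128 mm long (x), 16 mm high. Dark hub block (16 x 20 wide x 16 mm) at -x, shank 14 mm wide (y) with sides 3 to 15 mm above the underside, 18 mm wide rounded tip at +x; it rests on hub and tip. About 64 g. Origin: centre of underside, midway along, within 4 mm of the centre of mass; z up. May lie either way round in its tray.
- lever_second: Second longest of four chrome toggle levers, loose: 106 mm long (x), 16 mm high. Dark hub block (16 x 20 wide x 16 mm) at -x, shank 14 mm wide (y) with sides 3 to 15 mm above the underside, 18 mm wide rounded tip at +x; it rests on hub and tip. About 53 g. Origin: centre of underside, midway along, within 4 mm of the centre of mass; z up. May lie either way round in its tray.
- lever_third: Third longest of four chrome toggle levers, loose: 84 mm long (x), 16 mm high. Dark hub block (16 x 20 wide x 16 mm) at -x, shank 14 mm wide (y) with sides 3 to 15 mm above the underside, 18 mm wide rounded tip at +x; it rests on hub and tip. About 42 g. Origin: centre of underside, midway along, within 4 mm of the centre of mass; z up. May lie either way round in its tray.
- lever_shortest: Shortest of four chrome toggle levers, loose: 62 mm long (x), 16 mm high. Dark hub block (16 x 20 wide x 16 mm) at -x, shank 14 mm wide (y) with sides 3 to 15 mm above the underside, 18 mm wide rounded tip at +x; it rests on hub and tip. About 31 g. Origin: centre of underside, midway along, within 4 mm of the centre of mass; z up. May lie either way round in its tray.
- tray_longest: Longest of four low trays (grey floor, white rim), fixed on the mat: inside 148 mm (x) by 38 mm (y), outside 154 x 44 mm; floor 4 mm thick, rim 3 mm thick, its top 8 mm above the mat (4 mm above the tray's floor). Origin: centre of underside, on the mat; z up. Takes the 128 mm lever with 10 mm spare at each end, 9 mm at each side.
- tray_second: Second longest of four low trays (grey floor, white rim), fixed on the mat: inside 126 mm (x) by 38 mm (y), outside 132 x 44 mm; floor 4 mm thick, rim 3 mm thick, its top 8 mm above the mat (4 mm above the tray's floor). Origin: centre of underside, on the mat; z up. Takes the 106 mm lever with 10 mm spare at each end, 9 mm at each side.
- tray_third: Third longest of four low trays (grey floor, white rim), fixed on the mat: inside 104 mm (x) by 38 mm (y), outside 110 x 44 mm; floor 4 mm thick, rim 3 mm thick, its top 8 mm above the mat (4 mm above the tray's floor). Origin: centre of underside, on the mat; z up. Takes the 84 mm lever with 10 mm spare at each end, 9 mm at each side.
- tray_shortest: Shortest of four low trays (grey floor, white rim), fixed on the mat: inside 82 mm (x) by 38 mm (y), outside 88 x 44 mm; floor 4 mm thick, rim 3 mm thick, its top 8 mm above the mat (4 mm above the tray's floor). Origin: centre of underside, on the mat; z up. Takes the 62 mm lever with 10 mm spare at each end, 9 mm at each side.
- rocker: Bystander: loose olive rocker switch, 34 x 26 x 19 mm; origin centre of underside. To be left where it lies. It, the levers and trays are all on a 3 mm black rubber mat, mat top at z = 0.003. Also on the mat: a fixed brass ground stud block, 38 x 28 mm, 30 mm tall with its stud, the highest thing there.
- bezel: Bystander: loose white nylon bezel ring, 38 mm outside, 26 mm inside, 7 mm high, on the mat; origin centre of underside. To be left where it lies. Taller fixed equipment stands off the mat: chute to the left (y above 0.46), test set to the right (y below -0.49), gauge and bin at the back (x above 0.76), up to 0.17 m high.

How it is judged:
On the way, in this order (a step that is already met when the one before it is completed fails the run):
1. the longest lever lies flat in the longest tray, let go (x of lever_longest in the frame of tray_longest between -0.013 and 0.013 m and y of lever_longest in the frame of tray_longest between -0.012 and 0.012 m and z of lever_longest in the frame of tray_longest between 0.001 and 0.007 m and angle between lever_longest's own z axis and vertical below 0.12 rad and angle between the x axis of lever_longest and the x axis of tray_longest, either way round below 0.4 rad and linear speed of lever_longest below 0.03 m/s and contact force between lever_longest and the fingers below 0.05 N), for 0.2 s.
2. the second longest lever lies flat in the second longest tray, let go (x of lever_second in the frame of tray_second between -0.013 and 0.013 m and y of lever_second in the frame of tray_second between -0.012 and 0.012 m and z of lever_second in the frame of tray_second between 0.001 and 0.007 m and angle between lever_second's own z axis and vertical below 0.12 rad and angle between the x axis of lever_second and the x axis of tray_second, either way round below 0.4 rad and linear speed of lever_second below 0.03 m/s and contact force between lever_second and the fingers below 0.05 N), for 0.2 s.
3. the third longest lever lies flat in the third longest tray, let go (x of lever_third in the frame of tray_third between -0.013 and 0.013 m and y of lever_third in the frame of tray_third between -0.012 and 0.012 m and z of lever_third in the frame of tray_third between 0.001 and 0.007 m and angle between lever_third's own z axis and vertical below 0.12 rad and angle between the x axis of lever_third and the x axis of tray_third, either way round below 0.4 rad and linear speed of lever_third below 0.03 m/s and contact force between lever_third and the fingers below 0.05 N), for 0.2 s.
4. the shortest lever lies flat in the shortest tray, let go (x of lever_shortest in the frame of tray_shortest between -0.013 and 0.013 m and y of lever_shortest in the frame of tray_shortest between -0.012 and 0.012 m and z of lever_shortest in the frame of tray_shortest between 0.001 and 0.007 m and angle between lever_shortest's own z axis and vertical below 0.12 rad and angle between the x axis of lever_shortest and the x axis of tray_shortest, either way round below 0.4 rad and linear speed of lever_shortest below 0.03 m/s and contact force between lever_shortest and the fingers below 0.05 N), for 0.2 s.
At the end, for the whole second after the job is handed in: Each lever lies flat (0.12 rad) on the floor of the tray of its own length, centred within 13 mm lengthwise and 12 mm crosswise, along the tray within 0.4 rad either way round, let go and at rest; rocker switch and bezel ring within 15 mm of where they lay (all of step 1 and all of step 2 and all of step 3 and all of step 4 and not (distance of rocker from where it was at the start of the episode above 0.015 m) and not (distance of bezel from where it was at the start of the episode above 0.015 m)); the robot touches nothing.
It fails at once if the rocker switch is pushed more than 15 mm from where it lay (distance of rocker from where it was at the start of the episode above 0.015 m).
It fails at once if the bezel ring is pushed more than 15 mm from where it lay (distance of bezel from where it was at the start of the episode above 0.015 m).
It also fails if it takes over 96 s, if anything falls off the work surface, if the arm or the gripper's body presses on something with over 40 N, if the wrist force passes 120 N, or if a joint passes its speed limit or range.

## Robot

A 6-joint arm with a two-finger parallel gripper is mounted at the origin on the work surface. World frame = base frame: x ahead of the robot, y to its left, z up, the work surface at z = 0. Lengths are in m, angles in rad, forces in N, time in s.
With the tool pointing down it reaches from about 0.25 to 0.775 m from the base axis. Payload 4 kg.
Tool frame: the origin (TCP) lies on the centre line of the jaws, within the pads' length; the fingertips stand 25 mm ahead of it and the grasp point (between the pads) lies 6 mm ahead of it; z points along the fingers, y is the line along which they close (so a half turn about z gives the same grasp; the last joint's range is limited). The gripper opens to 94 mm and grips with 3 to 60 N. Pads are 16 mm wide; open, the fingers measure 119 mm over their backs; the gripper's body (75 mm by 177 mm) begins 78 mm behind the grasp point.
Start: joints at [-1.443, 0.087, 1.371, -0, 1.684, -0.103], TCP at [0.126, -0.535, 0.231] pointing down, gripper open.
Joint ranges: [-3.1, 3.1], [-0.76, 2.03], [0.27, 2.55], [-1.08, 4.22], [0.17, 2.65], [-2.57, 2.57]. Speed limits (rad/s): [2.79, 2.79, 3.14, 3.14, 3.14, 3.14].

## Interface

Orientations are given as [roll, pitch, yaw] about the fixed x, y, z axes, in that order (R = Rz(yaw) Ry(pitch) Rx(roll)).
In Python, from bench import sensors, optics, ticket gives the robot as it stands.
- The arm moves only by the tool send_rows, never from a script. Its argument "rows" is a list of rows, each a list of 6 numbers: the shift along the world's x, y, z in mm, then the turn, a rotation vector about the world's x, y, z in rad. In form: [[x, y, z, wx, wy, wz], ...]. A call has 1 to 8 rows; each row shifts and turns the commanded pose from where the row before left it; what a row does not reach is not made up. A row lasts 1/12 s, in which the tool goes at most 41.7 mm and 7.16 degrees, less where a joint would pass 70% of its speed; a pose out of reach is approached as far as the arm can. A call is refused whole if a number of a shift passes 41.7 or a number of a turn 0.125, either way. A call with a gripper value outside its range is refused whole. "grip" is the finger opening in mm, from 0 to 94, set as the call begins (left out, the last holds). The fingers move at their own pace and stop on an object; the grip force is fixed at half the most. Time passes only in rows, so rows that do not move let the fingers close. It gives the time, the measured TCP pose, the force, the opening and the grip force at its end, in the units of the state.
- sensors.get_obs(): the state, without advancing time (a new reading comes with each control period).
- optics.snapshot(name): name is "scene" or "top" or "wrist"; returns the picture (480x640x3 uint8, red, green, blue); there is no depth.
- optics.camera_model(name): a dict with "vertical_fov" (degrees; the focal length in pixels is half the picture's height over the tangent of half this angle, whatever the lens; pixels are square), "cx", "cy" (the principal point, pixels), "R" (3x3) and "t" (3): a world point X has camera coordinates R X + t. Camera axes: x right, y down, z forward; pixel columns grow to the right and rows downward; lengths in m; the calibration is good to about 2 mm. The wrist camera is an equidistant fisheye: a pixel r from the principal point sees the ray r / f radians off the axis. A picture is of the moment at which its call begins: read the wrist's pose just before it. camera_model takes no time and is no camera call; for the wrist camera it gives the pose at the moment of the call.
- ticket.close_job(): hands the job in; it is judged then, once.
The state is a dict: "time": time; "joint_positions": joint angles; "qvel": joint speeds; "joint_torque": joint torques, N m; "tool_pos": TCP position; "ee_rot": TCP orientation; "wrist_force": force on the tool from outside, world axes, zero at the start; "wrist_torque": the same for the moment, N m; "width": finger opening in m; "finger_force": force on a finger pad.
Only numpy, scipy, OpenCV 4.12 (cv2) and the standard library are available. Lean on these libraries where they do the work, as an engineer would, in place of code of your own. Each camera call takes 0.05 s, during which the arm holds its last target. There are 200 camera calls.

## Working session

There is one attempt and no reset: what is moved stays moved. The work goes in short steps, Python scripts to look and compute and a tool call to move; the robot and the scene stay as the last step left them, time stands still between calls to the robot, and variables do not carry over. Pictures are saved under pics/ and viewed, at most 14 in all, crops included, and the job is handed in when it is done.

Besides the shell and the picture viewer there is one more tool, called after ">>>" by a JSON object that holds its "op" and its "data". send_rows: Moves the arm, as the interface text tells. Its arguments: {"type":"object","properties":{"rows":{"type":"array"},"grip":{"type":"number"}},"required":["rows"]}

```bash
mkdir -p pics; ls; python3 - <<'E'
from bench import sensors, optics, ticket
import cv2
o=sensors.get_obs(); print(o['time'],o['tool_pos'],o['ee_rot'],o['width'])
for n in ('top','scene'):
    im=optics.snapshot(n); cv2.imwrite(f'pics/{n}0.png',im[:,:,::-1]); m=optics.camera_model(n); print(n,m)
E
```

```text
pics
0.0 [ 0.12571404 -0.53492581  0.22932187] [-3.13939781e+00 -1.74850156e-04  2.30757123e-01] 0.09372469828407116
top {'vertical_fov': 43.00224162778113, 'cx': 320.3269167043789, 'cy': 239.87575972570184, 'R': array([[-0.11004326, -0.9939079 ,  0.00612987],
       [-0.97291295,  0.10645317, -0.20520261],
       [ 0.20329995, -0.028545  , -0.97870032]]), 't': array([0.04929205, 0.52961396, 1.06984519])}
scene {'vertical_fov': 44.39953117070535, 'cx': 322.1766277998813, 'cy': 248.34655967795152, 'R': array([[ 0.57862338,  0.81537743, -0.01883139],
       [ 0.52647963, -0.39104541, -0.754919  ],
       [-0.62290785,  0.42689944, -0.65554762]]), 't': array([-0.30102514, -0.22626282,  1.30289893])}
```

View pics/top0.png

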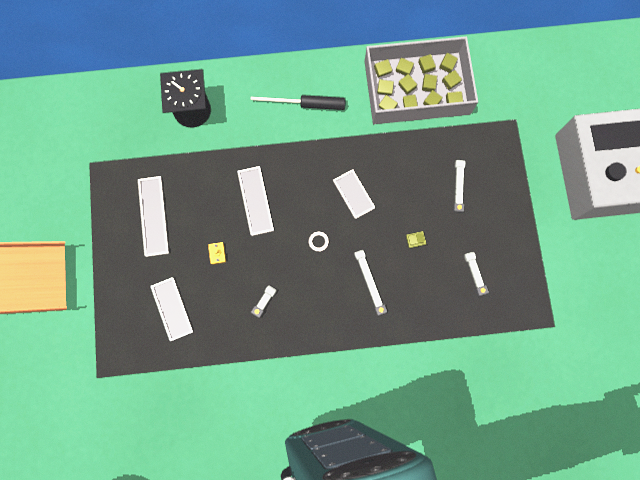

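View pics/scene0.png

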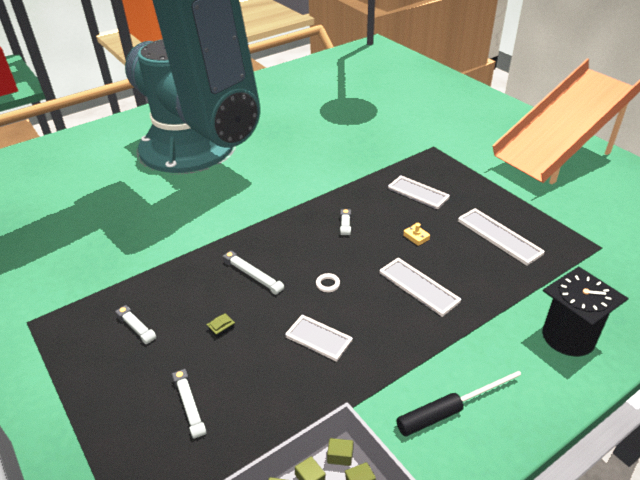

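The top view shows the levers at roughly (370,283) longest, (460,186) second, (476,273) third and (264,301) shortest. The trays are at (153,216), (256,200), (171,308) and (354,193), longest to shortest. The bezel is at (318,241), the rocker at (416,240) and the stud at (217,252).

```bash
cat > h.py <<'E'
import numpy as np, cv2
from bench import sensors, optics
def f_of(m): return 240/np.tan(np.radians(m['vertical_fov'])/2)
def back(m,uv,z):
    uv=np.atleast_2d(np.float64(uv)); f=f_of(m)
    d=np.c_[(uv[:,0]-m['cx'])/f,(uv[:,1]-m['cy'])/f,np.ones(len(uv))]@m['R']
    c=-m['R'].T@m['t']; return (c+d*((z-c[2])/d[:,2])[:,None])[:,:2]
def proj(m,X):
    p=np.atleast_2d(X)@m['R'].T+m['t']; f=f_of(m)
    return np.c_[m['cx']+f*p[:,0]/p[:,2],m['cy']+f*p[:,1]/p[:,2]]
E
cat > meas.py <<'E'
from h import *
regs={'top':dict(L1=(370,283),L2=(460,186),L3=(476,273),L4=(264,301),T1=(153,216),T2=(256,200),T3=(171,308),T4=(354,193),bez=(318,241),rock=(416,240),stud=(217,252)),
'scene':dict(L1=(255,272),L2=(190,405),L3=(137,325),L4=(346,222),T1=(500,236),T2=(420,286),T3=(418,192),T4=(319,337),bez=(328,282),rock=(221,324),stud=(417,233))}
for n in regs:
    im=cv2.imread(f'pics/{n}0.png'); m=optics.camera_model(n)
    mask=(im.max(2)>95).astype('uint8')
    _,lab,st,cen=cv2.connectedComponentsWithStats(mask)
    print(n)
    for k,p in regs[n].items():
        i=min((j for j in range(1,len(st)) if 25<st[j,4]<4000),key=lambda j:np.hypot(*(cen[j]-p)))
        cs,_=cv2.findContours((lab==i).astype('uint8'),cv2.RETR_EXTERNAL,cv2.CHAIN_APPROX_NONE)
        z=.011 if k[0]=='T' else .012
        w=back(m,cs[0][:,0],z)*1000
        (c,s,a)=cv2.minAreaRect(w.astype('float32'))
        if s[0]<s[1]: s=s[::-1];a+=90
        print(k,np.round(c,1),'size',np.round(s,1),'ang',round((a+90)%180-90,1),st[i,4])
E
python3 meas.py
```

```text
top
L1 [450.1 -94.6] size [128.7  20.4] ang 13.7 618
L2 [ 619.7 -292.9] size [104.9  21.7] ang -9.1 472
L3 [ 444.4 -296.1] size [85.  22.8] ang 10.1 436
L4 [436.3 109.4] size [62.6 20.5] ang -38.6 326
T1 [623.9 307.1] size [158.5  47.9] ang 2.0 1974
T2 [633.  107.7] size [136.8  47.3] ang 6.6 1647
T3 [440.9 282.3] size [113.6  47.8] ang 16.0 1549
T4 [626.1 -84.6] size [92.1 47.9] ang 22.4 1115
bez [539.1  -5.5] size [39.2 38.4] ang -6.3 234
rock [ 522.4 -192.2] size [35.3 27.5] ang -84.8 258
stud [537.2 189.8] size [41.7 30.8] ang 2.5 348
scene
L1 [449.  -90.1] size [137.2  27.5] ang 11.1 731
L2 [ 620.  -289.7] size [113.3  19.9] ang -10.9 913
L3 [ 444.4 -292.7] size [94.2 22.8] ang 7.5 571
L4 [434.9 112.9] size [76.4 19.8] ang -36.7 263
T1 [626.9 306.5] size [162.2  56.8] ang 2.1 1901
T2 [636.7 107.5] size [139.5  53.8] ang 6.5 2028
T3 [444.1 281.9] size [119.6  57.3] ang 16.0 1041
T4 [629.5 -84.5] size [94.  52.4] ang 22.9 1719
bez [545.9  -7.4] size [44.  40.6] ang -36.5 329
rock [ 520.2 -189.1] size [34.7 28. ] ang -83.4 301
stud [539.3 193.8] size [50.4 48.5] ang 2.4 406
```

All eleven objects come out at their nominal sizes, and the two cameras agree to about 5 mm. I'm moving over the longest lever now.

>>> {"op": "send_rows", "data": {"rows": [[20,27.5,0,0,0,0],[20,27.5,0,0,0,0],[20,27.5,0,0,0,0],[20,27.5,0,0,0,0],[20,27.5,0,0,0,0],[20,27.5,0,0,0,0],[20,27.5,0,0,0,0],[20,27.5,0,0,0,0]], "grip": 50}}

```text
time: 0.77
tool_pos: [0.2863, -0.3137, 0.23]
ee_rot: [-3.141, 0.0, 0.23]
wrist_force: [0.4, 0.7, 0.4]
width: 0.0502
finger_force: 0.0
```

>>> {"op": "send_rows", "data": {"rows": [[20,27.5,-16,0,0,0],[20,27.5,-16,0,0,0],[20,27.5,-16,0,0,0],[20,27.5,-16,0,0,0],[20,27.5,-16,0,0,0],[20,27.5,-16,0,0,0],[20,27.5,-16,0,0,0],[20,27.5,-16,0,0,0]]}}

```text
time: 1.43
tool_pos: [0.4461, -0.0937, 0.1014]
ee_rot: [3.142, 0.0, 0.231]
wrist_force: [-0.1, -1.0, 1.0]
width: 0.05
finger_force: 0.0
```

```bash
python3 - <<'E'
from h import *
o=sensors.get_obs(); print(o['time'],o['tool_pos'],o['ee_rot'],o['width'])
m=optics.camera_model('wrist'); cv2.imwrite('pics/w1.png',optics.snapshot('wrist')[:,:,::-1]); print(m)
E
```

```text
1.4333 [ 0.44614146 -0.09367103  0.10141998] [3.14158022e+00 3.79011243e-04 2.31040078e-01] 0.049953173198671874
{'vertical_fov': 65.70646984690485, 'cx': 318.5465630560572, 'cy': 241.13055129764504, 'R': array([[ 0.2279043 , -0.97368168,  0.00189896],
       [-0.94625195, -0.22102346,  0.23612684],
       [-0.22949266, -0.05561122, -0.97172039]]), 't': array([-0.19316996,  0.40723087,  0.36183047])}
```

View pics/w1.png

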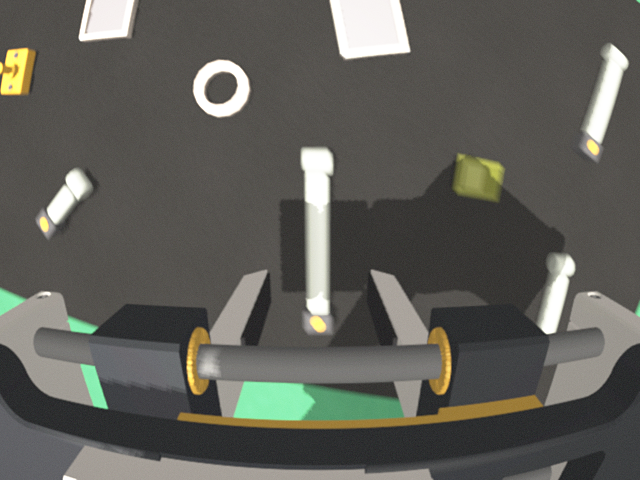

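The wrist view shows the longest lever centred between the fingers and aligned with them. Its tip end is at about (317,149) and its hub end at about (319,332). I'll convert both to world positions.

```bash
cat >> h.py <<'E'
def wback(m,uv,z):
    uv=np.atleast_2d(np.float64(uv)); f=f_of(m); q=uv-[m['cx'],m['cy']]; r=np.hypot(*q.T)+1e-9; th=r/f
    d=np.c_[q*(np.sin(th)/r)[:,None],np.cos(th)]@m['R']; c=-m['R'].T@m['t']
    return (c+d*((z-c[2])/d[:,2])[:,None])[:,:2]
E
python3 - <<'E'
from h import *
m=optics.camera_model('wrist')
p=wback(m,[(317,149),(319,332)],.014)*1000; d=p[0]-p[1]
print(p,p.mean(0),np.hypot(*d),np.arctan2(d[1],d[0]))
print(wback(m,[(221,88),(480,178)],.012)*1000)
E
```

```text
[[ 514.87856689  -70.82848142]
 [ 391.41190907 -101.62871185]] [453.14523798 -86.22859663] 127.25042156752085 0.2444721778155035
[[ 5.41407209e+02  2.48845952e-02]
 [ 5.25280337e+02 -1.83155802e+02]]
```

>>> {"op": "send_rows", "data": {"rows": [[1,0,-20,0,0,0],[1,0,-20,0,0,0],[1,0,-15,0,0,0],[1,0,-12,0,0,0.01],[0,0,0,0,0,0]]}}

```text
time: 1.9
tool_pos: [0.4472, -0.0946, 0.0323]
ee_rot: [-3.138, 0.006, 0.241]
wrist_force: [-0.3, 0.1, -1.1]
width: 0.05
finger_force: 0.0
```

>>> {"op": "send_rows", "data": {"rows": [[0,0,0,0,0,0],[0,0,0,0,0,0],[0,0,0,0,0,0],[0,0,0,0,0,0],[0,0,0,0,0,0],[0,0,0,0,0,0]], "grip": 0}}

```text
time: 2.4
tool_pos: [0.4501, -0.0955, 0.0361]
ee_rot: [3.141, -0.001, 0.241]
wrist_force: [-0.4, -1.6, 2.5]
width: 0.0139
finger_force: 28.5
```

>>> {"op": "send_rows", "data": {"rows": [[0,0,16,0,0,0],[0,0,24,0,0,0],[0,0,24,0,0,0],[0,0,0,0,0,0]]}}

```text
time: 2.73
tool_pos: [0.453, -0.0965, 0.1047]
ee_rot: [3.136, -0.008, 0.241]
wrist_force: [1.1, 0.1, 0.1]
width: 0.0137
finger_force: 30.0
```

>>> {"op": "send_rows", "data": {"rows": [[12.5,28.7,0,0,0,-0.015],[12.5,28.7,0,0,0,-0.015],[12.5,28.7,0,0,0,-0.015],[12.5,28.7,0,0,0,-0.015],[12.5,28.7,0,0,0,-0.015],[12.5,28.7,0,0,0,-0.015],[12.5,28.7,0,0,0,-0.015]]}}

```text
time: 3.32
tool_pos: [0.5372, 0.1069, 0.0982]
ee_rot: [3.141, 0.001, 0.135]
wrist_force: [0.4, 0.2, -0.7]
width: 0.0137
finger_force: 30.0
```

>>> {"op": "send_rows", "data": {"rows": [[12.5,28.7,0,0,0,-0.015],[12.5,28.7,0,0,0,-0.015],[12.5,28.7,0,0,0,-0.015],[12.5,28.7,0,0,0,-0.015],[12.5,28.7,0,0,0,-0.015],[12.5,28.7,0,0,0,-0.015],[12.5,28.7,0,0,0,-0.01],[0,0,0,0,0,0]]}}

```text
time: 3.98
tool_pos: [0.625, 0.3114, 0.0966]
ee_rot: [-3.14, 0.001, 0.04]
wrist_force: [-0.7, -0.5, -0.1]
width: 0.0139
finger_force: 30.0
```

```bash
python3 - <<'E'
from h import *
o=sensors.get_obs(); print(o['time'],o['tool_pos'],o['ee_rot'],o['width'],o['finger_force'])
m=optics.camera_model('wrist'); cv2.imwrite('pics/w2.png',optics.snapshot('wrist')[:,:,::-1])
E
```

```text
3.9833 [0.62504931 0.31140444 0.09659724] [-3.13952133e+00  1.36213379e-03  3.99180129e-02] 0.013852687592977942 29.99995082616806
```

View pics/w2.png

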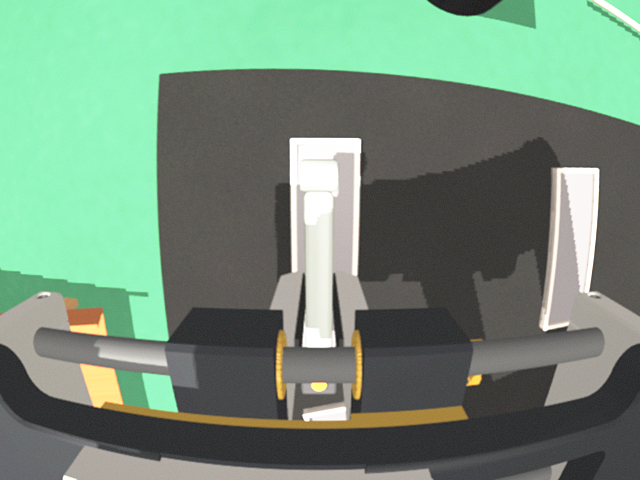

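The lever is held straight. The tray centre line is at column 325 against 319 for the lever, so I'll shift 4 mm towards -y and lower it.

>>> {"op": "send_rows", "data": {"rows": [[0,-2,-15,0,0,0],[0,-2,-15,0,0,0],[0,0,-15,0,0,0],[0,0,-9,0,0,0],[0,0,-5,0,0,0],[0,0,0,0,0,0]]}}

```text
time: 4.53
tool_pos: [0.6242, 0.3013, 0.0404]
ee_rot: [3.141, 0.001, 0.035]
wrist_force: [-0.4, 0.6, -0.9]
width: 0.0137
finger_force: 30.0
```

>>> {"op": "send_rows", "data": {"rows": [[0,0,0,0,0,0],[0,0,0,0,0,0]]}}

```text
time: 4.7
tool_pos: [0.625, 0.302, 0.0407]
ee_rot: [-3.142, -0.001, 0.035]
wrist_force: [-0.2, -0.0, -1.2]
width: 0.0138
finger_force: 30.0
```

```bash
python3 - <<'E'
from h import *
im=optics.snapshot('wrist')[:,:,::-1]; cv2.imwrite('pics/w3.png',cv2.resize(im[80:440,200:440],None,fx=1.6,fy=1.6))
for i in range(6): print(sensors.get_obs()['tool_pos'])
E
```

```text
[0.62494169 0.30212171 0.0406563 ]
[0.62494169 0.30212171 0.0406563 ]
[0.62494169 0.30212171 0.0406563 ]
[0.62494169 0.30212171 0.0406563 ]
[0.62494169 0.30212171 0.0406563 ]
[0.62494169 0.30212171 0.0406563 ]
```

View pics/w3.png

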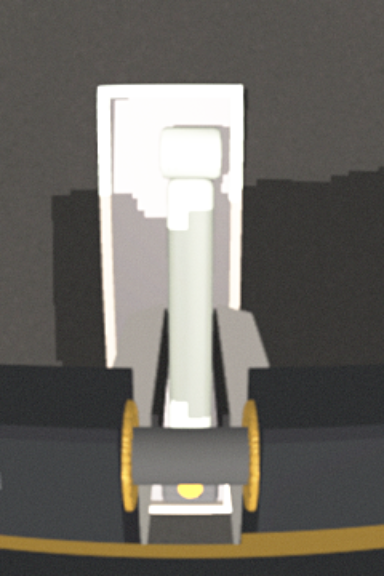

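The lever sits about 5.5 mm to the right of the tray's centre line (column 191 against 171 at 0.3 mm per pixel). That matches the settled y of 0.302 against the measured 0.307. I'll shift +5 mm and release.

>>> {"op": "send_rows", "data": {"rows": [[0,2.5,0,0,0,0],[0,2.5,0,0,0,0],[0,0,0,0,0,0],[0,0,0,0,0,0]]}}

```text
time: 5.08
tool_pos: [0.6248, 0.3077, 0.0404]
ee_rot: [3.142, -0.0, 0.036]
wrist_force: [0.4, -0.1, -0.5]
width: 0.0135
finger_force: 30.0
```

>>> {"op": "send_rows", "data": {"rows": [[0,0,0,0,0,0],[0,0,0,0,0,0],[0,0,0,0,0,0],[0,0,0,0,0,0],[0,0,0,0,0,0],[0,0,0,0,0,0]], "grip": 44}}

```text
time: 5.58
tool_pos: [0.6249, 0.3073, 0.0406]
ee_rot: [3.142, -0.0, 0.036]
wrist_force: [0.6, -0.1, -0.3]
width: 0.0435
finger_force: 0.0
```

>>> {"op": "send_rows", "data": {"rows": [[0,0,20,0,0,0],[0,0,25,0,0,0],[0,0,25,0,0,0],[0,0,0,0,0,0]]}}

```text
time: 5.92
tool_pos: [0.6279, 0.3086, 0.1178]
ee_rot: [-3.138, -0.011, 0.036]
wrist_force: [-0.1, 0.9, 1.8]
width: 0.0441
finger_force: 0.0
```

```bash
python3 - <<'E'
from h import *
print(sensors.get_obs()['tool_pos'],sensors.get_obs()['joint_positions'])
im=optics.snapshot('wrist')[:,:,::-1]; cv2.imwrite('pics/w4.png',im)
E
```

```text
[0.6278793  0.30859379 0.11776888] [ 3.75858360e-01  4.52640316e-01  1.14283357e+00 -7.55804518e-05
  1.53446328e+00  1.91082175e+00]
```

View pics/w4.png

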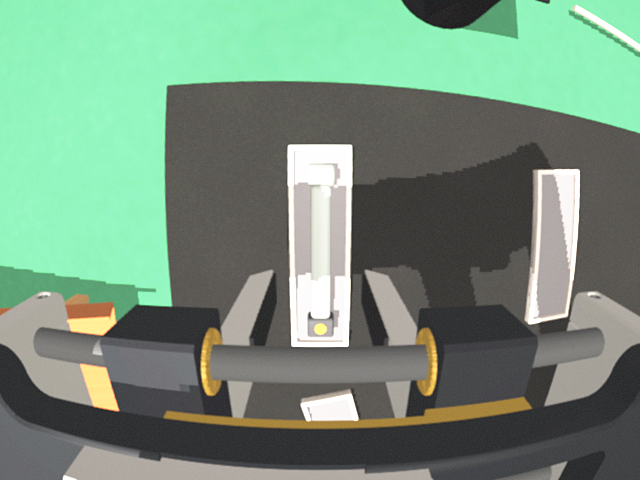

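The longest lever is centred in its tray: lever at column 320, tray spanning 289–352. Next is the second lever.

>>> {"op": "send_rows", "data": {"rows": [[0,-33,0,0,0,-0.012],[0,-33,0,0,0,-0.012],[0,-33,0,0,0,-0.012],[0,-33,0,0,0,-0.012],[0,-33,0,0,0,-0.012],[0,-33,0,0,0,-0.012],[0,-33,0,0,0,-0.012],[0,-33,0,0,0,-0.012]], "grip": 50}}

```text
time: 6.63
tool_pos: [0.6236, 0.0418, 0.1087]
ee_rot: [3.141, 0.003, -0.061]
wrist_force: [0.5, -0.2, -0.6]
width: 0.0498
finger_force: 0.0
```

>>> {"op": "send_rows", "data": {"rows": [[0,-33,0,0,0,-0.012],[0,-33,0,0,0,-0.012],[0,-33,0,0,0,-0.012],[0,-33,0,0,0,-0.012],[-1,-33,0,0,0,-0.012],[-1,-33,0,0,0,-0.012],[-1,-33,0,0,0,-0.012],[-2,-33,0,0,0,-0.012]]}}

```text
time: 7.3
tool_pos: [0.6188, -0.2219, 0.1085]
ee_rot: [-3.141, 0.003, -0.157]
wrist_force: [1.2, -0.4, -0.3]
width: 0.0497
finger_force: 0.0
```

>>> {"op": "send_rows", "data": {"rows": [[0,-33,0,0,0,-0.012],[0,-33,0,0,0,-0.012],[0,-4,-10,0,0,0],[0,0,0,0,0,0],[0,0,0,0,0,0],[0,0,0,0,0,0]]}}

```text
time: 7.8
tool_pos: [0.6195, -0.2888, 0.0994]
ee_rot: [-3.14, 0.002, -0.179]
wrist_force: [-0.2, 0.5, 0.6]
width: 0.0498
finger_force: 0.0
```

```bash
python3 - <<'E'
from h import *
o=sensors.get_obs(); print(o['tool_pos'],o['ee_rot'])
im=optics.snapshot('wrist')[:,:,::-1]; cv2.imwrite('pics/w5.png',im)
E
```

```text
[ 0.61953781 -0.28883692  0.0993903 ] [-3.14024260e+00  2.05451882e-03 -1.78705843e-01]
```

View pics/w5.png

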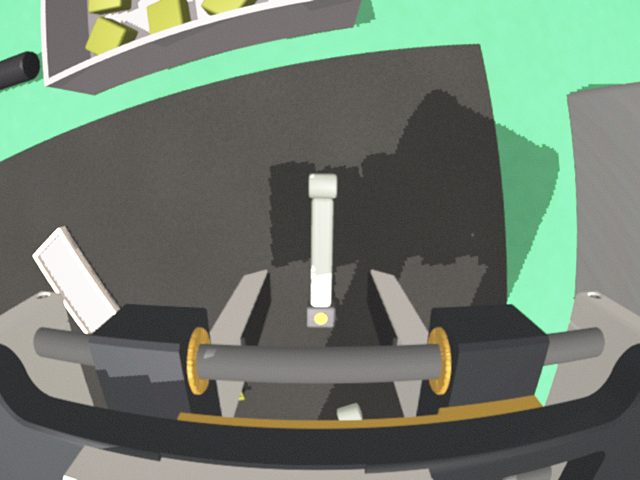

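Lever 2 is centred between the fingers and aligned, with its tip at (322,172) and hub end at (320,327). I'll check its lengthwise offset from this view.

```bash
python3 - <<'E'
from h import *
m=optics.camera_model('wrist')
p=wback(m,[(322,173),(320,327)],.014)*1000; d=p[0]-p[1]
print(p,p.mean(0),np.hypot(*d),np.arctan2(d[1],d[0]))
E
```

```text
[[ 673.5384327  -300.86560572]
 [ 566.79761451 -280.31812679]] [ 620.1680236  -290.59186625] 108.7005113101706 -0.19017256914321706
```

>>> {"op": "send_rows", "data": {"rows": [[0,-1,-20,0,0,0],[0,-1,-20,0,0,0],[0,0,-14,0,0,0],[0,0,-9,0,0,0],[0,0,0,0,0,0],[0,0,0,0,0,0],[0,0,0,0,0,0],[0,0,0,0,0,0]]}}

```text
time: 8.52
tool_pos: [0.6208, -0.293, 0.0393]
ee_rot: [3.141, -0.003, -0.18]
wrist_force: [-0.6, -1.6, -0.6]
width: 0.0498
finger_force: 0.0
```

>>> {"op": "send_rows", "data": {"rows": [[0,0,-4,0,0,0],[0,0,0,0,0,0],[0,0,0,0,0,0]]}}

```text
time: 8.77
tool_pos: [0.6197, -0.2927, 0.0335]
ee_rot: [3.141, 0.0, -0.18]
wrist_force: [-0.1, 0.3, 0.1]
width: 0.0499
finger_force: 0.0
```

>>> {"op": "send_rows", "data": {"rows": [[0,0,0,0,0,0],[0,0,0,0,0,0],[0,0,0,0,0,0],[0,0,0,0,0,0],[0,0,0,0,0,0],[0,0,0,0,0,0]], "grip": 0}}

```text
time: 9.27
tool_pos: [0.6199, -0.2925, 0.0336]
ee_rot: [-3.141, -0.0, -0.18]
wrist_force: [-0.9, -1.7, -0.5]
width: 0.014
finger_force: 29.6
```

>>> {"op": "send_rows", "data": {"rows": [[0,0,16,0,0,0],[0,0,24,0,0,0],[0,0,24,0,0,0],[0,0,0,0,0,0],[0,0,0,0,0,0]]}}

```text
time: 9.68
tool_pos: [0.6208, -0.2932, 0.0993]
ee_rot: [3.14, -0.004, -0.18]
wrist_force: [-0.3, 0.3, -0.9]
width: 0.0135
finger_force: 30.0
```

>>> {"op": "send_rows", "data": {"rows": [[1.2,33.3,0,0,0,0.0245],[1.2,33.3,0,0,0,0.0245],[1.2,33.3,0,0,0,0.0245],[1.2,33.3,0,0,0,0.0245],[1.2,33.3,0,0,0,0.0245],[1.2,33.3,0,0,0,0.0245]]}}

```text
time: 10.18
tool_pos: [0.6254, -0.091, 0.0945]
ee_rot: [-3.141, 0.004, -0.032]
wrist_force: [-0.2, -0.7, 0.4]
width: 0.0135
finger_force: 30.0
```

>>> {"op": "send_rows", "data": {"rows": [[1.2,33.3,0,0,0,0.0245],[1.2,33.3,0,0,0,0.0245],[1.2,33.3,0,0,0,0.0245],[1.2,33.3,0,0,0,0.0245],[1.2,33.3,0,0,0,0.0245],[1.2,33.3,0,0,0,0.0245],[0,0,0,0,0,0],[0,0,0,0,0,0]]}}

```text
time: 10.85
tool_pos: [0.6327, 0.1086, 0.0947]
ee_rot: [3.141, 0.004, 0.117]
wrist_force: [1.0, -0.6, -0.6]
width: 0.0138
finger_force: 30.0
```

>>> {"op": "send_rows", "data": {"rows": [[0,0,-20,0,0,0],[0,0,-15,0,0,0],[0,0,-10,0,0,0],[0,0,-5,0,0,0],[0,0,0,0,0,0],[0,0,0,0,0,0],[0,0,0,0,0,0]]}}

```text
time: 11.43
tool_pos: [0.6349, 0.1065, 0.0485]
ee_rot: [3.141, -0.002, 0.113]
wrist_force: [-0.3, 0.2, -1.1]
width: 0.0131
finger_force: 30.0
```

```bash
python3 - <<'E'
from h import *
o=sensors.get_obs(); print(o['tool_pos'],o['ee_rot'])
im=optics.snapshot('wrist')[:,:,::-1]; cv2.imwrite('pics/w6.png',cv2.resize(im[80:440,200:440],None,fx=1.6,fy=1.6))
E
```

```text
[0.63494657 0.10653816 0.04850854] [ 3.14136205e+00 -1.75839550e-03  1.13087339e-01]
```

View pics/w6.png

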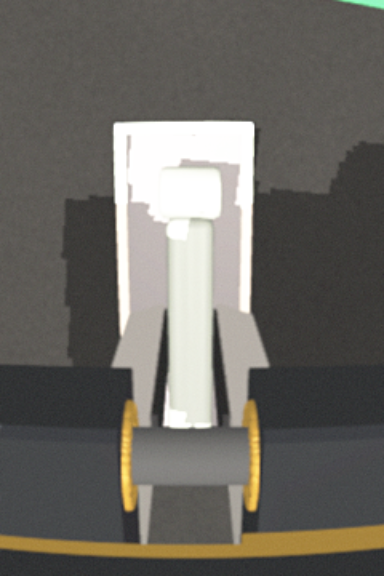

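The lever is about 2 mm right of the tray centre (191 against 184), so I'll correct by +1.5 mm, lower and release.

>>> {"op": "send_rows", "data": {"rows": [[0,1.5,-5,0,0,0],[0,0,-4.5,0,0,0],[0,0,0,0,0,0],[0,0,0,0,0,0],[0,0,0,0,0,0]]}}

```text
time: 11.9
tool_pos: [0.6341, 0.1085, 0.0379]
ee_rot: [3.141, 0.0, 0.114]
wrist_force: [-0.0, 0.1, -0.1]
width: 0.0137
finger_force: 30.0
```

>>> {"op": "send_rows", "data": {"rows": [[0,0,0,0,0,0],[0,0,0,0,0,0],[0,0,0,0,0,0],[0,0,0,0,0,0],[0,0,0,0,0,0],[0,0,0,0,0,0]], "grip": 44}}

```text
time: 12.4
tool_pos: [0.6343, 0.1085, 0.0381]
ee_rot: [3.141, -0.0, 0.114]
wrist_force: [0.4, 0.0, 0.9]
width: 0.0439
finger_force: 0.0
```

>>> {"op": "send_rows", "data": {"rows": [[0,0,20,0,0,0],[0,0,25,0,0,0],[0,0,20,0,0,0],[0,0,0,0,0,0],[0,0,0,0,0,0]]}}

```text
time: 12.82
tool_pos: [0.6352, 0.1086, 0.1045]
ee_rot: [3.141, -0.003, 0.114]
wrist_force: [-1.2, 0.6, 0.8]
width: 0.0444
finger_force: 0.0
```

```bash
python3 - <<'E'
from h import *
o=sensors.get_obs(); print(o['tool_pos'],o['ee_rot'])
im=optics.snapshot('wrist')[:,:,::-1]; cv2.imwrite('pics/w7.png',im)
E
```

```text
[0.63516267 0.10856192 0.10448068] [ 3.14138934 -0.00349229  0.11382998]
```

View pics/w7.png

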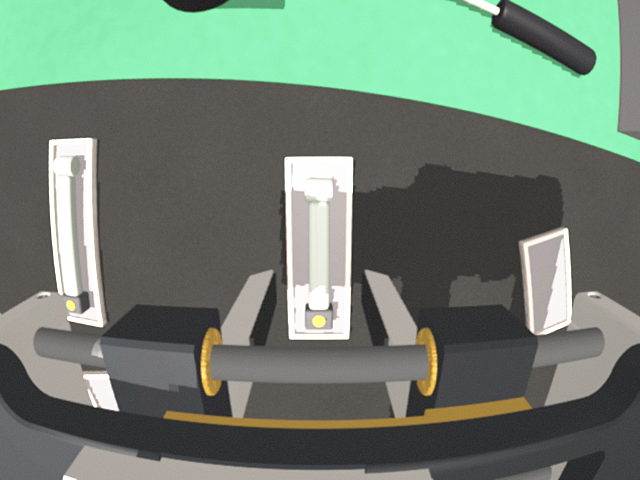

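Lever 2 is centred in its tray: lever at column 319, tray spanning 285–353. Next is the third lever.

>>> {"op": "send_rows", "data": {"rows": [[-14.6,-31,0,0,0,0.003],[-14.6,-31,0,0,0,0.003],[-14.6,-31,0,0,0,0.003],[-14.6,-31,0,0,0,0.003],[-14.6,-31,0,0,0,0.004],[-14.6,-31,0,0,0,0.004],[-14.6,-31,0,0,0,0.004]], "grip": 50}}

```text
time: 13.45
tool_pos: [0.5297, -0.1093, 0.1004]
ee_rot: [-3.14, 0.004, 0.138]
wrist_force: [-0.7, -0.1, 0.2]
width: 0.0502
finger_force: 0.0
```

>>> {"op": "send_rows", "data": {"rows": [[-14.6,-31,0,0,0,0.004],[-14.6,-31,0,0,0,0.004],[-14.6,-31,0,0,0,0.004],[-14.6,-31,0,0,0,0.004],[-14.6,-31,0,0,0,0.004],[-14.6,-31,-5,0,0,0.004],[0,0,0,0,0,0],[0,0,0,0,0,0]]}}

```text
time: 14.12
tool_pos: [0.4424, -0.2949, 0.0954]
ee_rot: [-3.138, 0.003, 0.158]
wrist_force: [-0.1, -0.3, -0.1]
width: 0.0501
finger_force: 0.0
```

```bash
python3 - <<'E'
from h import *
o=sensors.get_obs(); print(o['tool_pos'],o['ee_rot'])
m=optics.camera_model('wrist'); im=optics.snapshot('wrist')[:,:,::-1]; cv2.imwrite('pics/w8.png',im)
E
```

```text
[ 0.44241401 -0.29487674  0.09535819] [-3.13776182e+00  3.01153565e-03  1.58116231e-01]
```

View pics/w8.png

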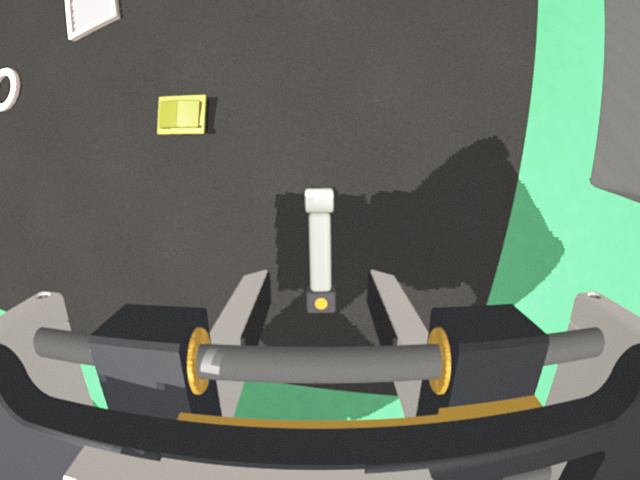

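Lever 3 is centred between the fingers, tip at (319,188) and hub at (321,312). I'll descend and grip.

>>> {"op": "send_rows", "data": {"rows": [[0,0,-20,0,0,0.01],[0,0,-20,0,0,0],[0,0,-14,0,0,0],[0,0,-8,0,0,0],[0,0,0,0,0,0],[0,0,0,0,0,0],[0,0,0,0,0,0]]}}

```text
time: 14.75
tool_pos: [0.4453, -0.2944, 0.0369]
ee_rot: [3.14, -0.001, 0.173]
wrist_force: [0.6, 0.4, 0.1]
width: 0.0499
finger_force: 0.0
```

>>> {"op": "send_rows", "data": {"rows": [[0,0,-2.5,0,0,0],[0,0,0,0,0,0],[0,0,0,0,0,0]]}}

```text
time: 15.0
tool_pos: [0.4447, -0.2947, 0.0341]
ee_rot: [3.141, -0.001, 0.172]
wrist_force: [0.2, -0.8, -0.0]
width: 0.0501
finger_force: 0.0
```

>>> {"op": "send_rows", "data": {"rows": [[0,0,0,0,0,0],[0,0,0,0,0,0],[0,0,0,0,0,0],[0,0,0,0,0,0],[0,0,0,0,0,0],[0,0,0,0,0,0]], "grip": 0}}

```text
time: 15.5
tool_pos: [0.4444, -0.2945, 0.0335]
ee_rot: [3.142, 0.0, 0.172]
wrist_force: [0.9, 0.6, 0.1]
width: 0.0136
finger_force: 29.6
```

>>> {"op": "send_rows", "data": {"rows": [[0,0,16,0,0,0],[0,0,24,0,0,0],[0,0,24,0,0,0],[0,0,0,0,0,0],[0,0,0,0,0,0]]}}

```text
time: 15.92
tool_pos: [0.4453, -0.2953, 0.0991]
ee_rot: [3.139, -0.003, 0.172]
wrist_force: [0.3, 0.7, -0.5]
width: 0.0138
finger_force: 30.0
```

>>> {"op": "send_rows", "data": {"rows": [[0,32,0,0,0,0.006],[0,32,0,0,0,0.006],[0,32,0,0,0,0.006],[0,32,0,0,0,0.006],[0,32,0,0,0,0.006],[0,32,0,0,0,0.006],[0,32,0,0,0,0.006],[0,32,0,0,0,0.006]]}}

```text
time: 16.58
tool_pos: [0.4429, -0.0368, 0.0955]
ee_rot: [-3.14, 0.003, 0.22]
wrist_force: [-0.1, 0.3, 0.4]
width: 0.0137
finger_force: 30.0
```

>>> {"op": "send_rows", "data": {"rows": [[0,32,0,0,0,0.006],[0,32,0,0,0,0.006],[0,32,0,0,0,0.006],[0,32,0,0,0,0.006],[0,32,0,0,0,0.006],[0,32,0,0,0,0.006],[0,32,0,0,0,0.006],[-1,32,0,0,0,0.006]]}}

```text
time: 17.25
tool_pos: [0.442, 0.2186, 0.0954]
ee_rot: [3.141, 0.003, 0.268]
wrist_force: [0.6, -0.4, -0.8]
width: 0.0133
finger_force: 30.0
```

>>> {"op": "send_rows", "data": {"rows": [[-1,32,0,0,0,0.006],[0,32,0,0,0,0.006],[0,0,0,0,0,0],[0,0,-20,0,0,0],[0,0,-20,0,0,0],[0,0,-9,0,0,0],[0,0,0,0,0,0],[0,0,0,0,0,0]]}}

```text
time: 17.92
tool_pos: [0.4417, 0.2805, 0.0473]
ee_rot: [3.141, 0.003, 0.279]
wrist_force: [0.8, 0.1, 0.5]
width: 0.0136
finger_force: 30.0
```

>>> {"op": "send_rows", "data": {"rows": [[0,0,0,0,0,0],[0,0,0,0,0,0]]}}

```text
time: 18.08
tool_pos: [0.4433, 0.2815, 0.0498]
ee_rot: [-3.141, -0.002, 0.279]
wrist_force: [0.1, -0.1, 0.1]
width: 0.0137
finger_force: 30.0
```

```bash
python3 - <<'E'
from h import *
o=sensors.get_obs(); print(o['tool_pos'],o['ee_rot'],o['joint_positions'])
im=optics.snapshot('wrist')[:,:,::-1]; cv2.imwrite('pics/w9.png',cv2.resize(im[80:440,200:440],None,fx=1.6,fy=1.6))
E
```

```text
[0.44332771 0.28154389 0.04977399] [-3.14130705e+00 -2.27754085e-03  2.79310450e-01] [ 4.57900782e-01  1.39255271e-01  1.68289865e+00 -1.27604893e-04
  1.31714668e+00  1.74941821e+00]
```

View pics/w9.png

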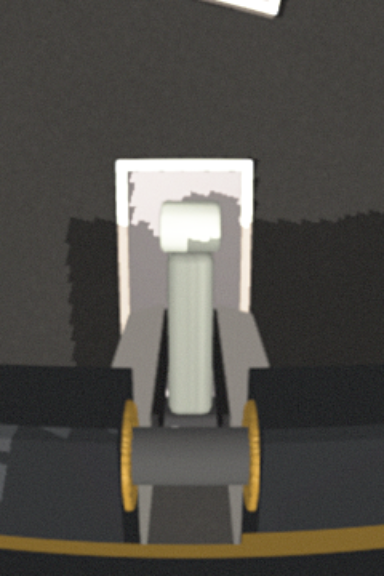

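The offset is again about 2 mm (191 against 185). I'll apply the same correction, lower and release.

>>> {"op": "send_rows", "data": {"rows": [[-0.5,1.5,-6,0,0,0],[0,0,-4,0,0,0],[0,0,0,0,0,0],[0,0,0,0,0,0],[0,0,0,0,0,0]]}}

```text
time: 18.55
tool_pos: [0.4418, 0.2829, 0.0384]
ee_rot: [3.141, 0.0, 0.28]
wrist_force: [-0.1, 0.7, -0.6]
width: 0.0133
finger_force: 30.0
```

>>> {"op": "send_rows", "data": {"rows": [[0,0,0,0,0,0],[0,0,0,0,0,0],[0,0,0,0,0,0],[0,0,0,0,0,0],[0,0,0,0,0,0],[0,0,0,0,0,0]], "grip": 44}}

```text
time: 19.05
tool_pos: [0.4419, 0.283, 0.0386]
ee_rot: [3.142, -0.0, 0.28]
wrist_force: [0.1, 0.1, -0.8]
width: 0.0438
finger_force: 0.0
```

>>> {"op": "send_rows", "data": {"rows": [[0,0,20,0,0,0],[0,0,25,0,0,0],[0,0,20,0,0,0],[0,0,0,0,0,0],[0,0,0,0,0,0]]}}

```text
time: 19.47
tool_pos: [0.4428, 0.2834, 0.1048]
ee_rot: [-3.141, -0.003, 0.28]
wrist_force: [0.6, 0.4, -0.5]
width: 0.044
finger_force: 0.0
```

>>> {"op": "send_rows", "data": {"rows": [[-0.6,-28,0,0,0,-0.06],[-0.6,-28,0,0,0,-0.08],[-0.6,-28,0,0,0,-0.09],[-0.6,-28,0,0,0,-0.09],[-0.6,-20,0,0,0,-0.09],[-0.6,-16,0,0,0,-0.09],[-0.6,-12,0,0,0,-0.09],[-0.6,-6,0,0,0,-0.09]], "grip": 50}}

```text
time: 20.13
tool_pos: [0.4358, 0.1153, 0.1014]
ee_rot: [3.139, 0.003, -0.406]
wrist_force: [1.2, -0.2, 0.5]
width: 0.0499
finger_force: 0.0
```

>>> {"op": "send_rows", "data": {"rows": [[-0.6,-3,0,0,0,-0.09],[-0.6,-3,0,0,0,-0.09],[0,0,-5,0,0,-0.075],[0,0,0,0,0,0],[0,0,0,0,0,0],[0,0,0,0,0,0]]}}

```text
time: 20.63
tool_pos: [0.4353, 0.111, 0.0975]
ee_rot: [3.14, 0.001, -0.653]
wrist_force: [-0.7, 0.3, 0.4]
width: 0.0499
finger_force: 0.0
```

```bash
python3 - <<'E'
from h import *
o=sensors.get_obs(); print(o['tool_pos'],o['ee_rot'],o['joint_positions'])
im=optics.snapshot('wrist')[:,:,::-1]; cv2.imwrite('pics/w10.png',im)
E
```

```text
[0.43529705 0.11096506 0.09754279] [ 3.14015866e+00  1.41211674e-03 -6.53439579e-01] [ 1.23293519e-01 -7.07213364e-02  1.79787410e+00 -3.33072274e-05
  1.41645219e+00  2.34753357e+00]
```

View pics/w10.png

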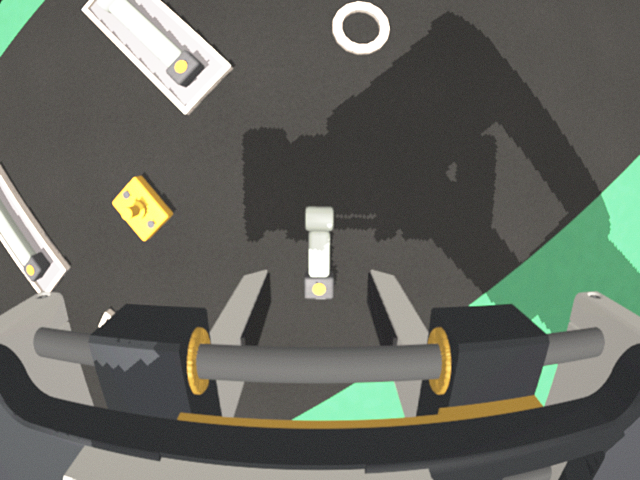

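Lever 4 is centred and aligned, tip at (319,207) and hub at (319,298). I'll descend and grip.

>>> {"op": "send_rows", "data": {"rows": [[0,0,-20,0,0,0],[0,0,-20,0,0,0],[0,0,-15,0,0,0],[0,0,-9,0,0,0],[0,0,0,0,0,0],[0,0,0,0,0,0],[0,0,0,0,0,0]]}}

```text
time: 21.27
tool_pos: [0.4368, 0.1111, 0.0356]
ee_rot: [-3.14, -0.001, -0.655]
wrist_force: [-0.1, 0.1, 0.4]
width: 0.0502
finger_force: 0.0
```

>>> {"op": "send_rows", "data": {"rows": [[0,0,0,0,0,0],[0,0,0,0,0,0],[0,0,0,0,0,0],[0,0,0,0,0,0],[0,0,0,0,0,0],[0,0,0,0,0,0]], "grip": 0}}

```text
time: 21.77
tool_pos: [0.436, 0.1109, 0.0346]
ee_rot: [-3.142, -0.0, -0.655]
wrist_force: [-0.6, -0.8, 1.3]
width: 0.0136
finger_force: 29.3
```

>>> {"op": "send_rows", "data": {"rows": [[0,0,16,0,0,0],[0,0,24,0,0,0],[0,0,24,0,0,0],[0,0,0,0,0,0],[0,0,0,0,0,0]]}}

```text
time: 22.18
tool_pos: [0.437, 0.1111, 0.0998]
ee_rot: [-3.139, -0.003, -0.655]
wrist_force: [0.7, -0.5, -0.4]
width: 0.0133
finger_force: 30.0
```

>>> {"op": "send_rows", "data": {"rows": [[16,-16.2,0,0,0,0.0875],[16,-16.2,0,0,0,0.0875],[16,-16.2,0,0,0,0.0875],[16,-16.2,0,0,0,0.0875],[16,-16.2,0,0,0,0.0875],[16,-16.2,0,0,0,0.0875],[16,-16.2,0,0,0,0.0875]]}}

```text
time: 22.77
tool_pos: [0.5473, -0.0032, 0.0961]
ee_rot: [-3.141, 0.004, -0.039]
wrist_force: [-0.0, 0.1, -0.1]
width: 0.0131
finger_force: 30.0
```

>>> {"op": "send_rows", "data": {"rows": [[16,-16.2,0,0,0,0.0875],[16,-16.2,0,0,0,0.0875],[16,-16.2,0,0,0,0.0875],[16,-16.2,0,0,0,0.0875],[15.5,-16.2,0,0,0,0.0875],[0,0,0,0,0,0],[0,0,-20,0,0,0],[0,0,-20,0,0,0]]}}

```text
time: 23.43
tool_pos: [0.6275, -0.0834, 0.0577]
ee_rot: [-3.142, -0.001, 0.393]
wrist_force: [1.2, 0.8, 0.2]
width: 0.0133
finger_force: 30.0
```

>>> {"op": "send_rows", "data": {"rows": [[0,0,-9,0,0,0],[0,0,0,0,0,0],[0,0,0,0,0,0],[0,0,0,0,0,0],[0,0,0,0,0,0]]}}

```text
time: 23.85
tool_pos: [0.6282, -0.0834, 0.0511]
ee_rot: [3.14, -0.002, 0.395]
wrist_force: [-0.2, 0.8, -0.1]
width: 0.0138
finger_force: 30.0
```

```bash
python3 - <<'E'
from h import *
o=sensors.get_obs(); print(o['tool_pos'],o['ee_rot'])
im=optics.snapshot('wrist')[:,:,::-1]; cv2.imwrite('pics/w11.png',cv2.resize(im[80:440,200:440],None,fx=1.6,fy=1.6))
E
```

```text
[ 0.62824318 -0.08337499  0.0510924 ] [ 3.13998623e+00 -2.19058870e-03  3.94878957e-01]
```

View pics/w11.png

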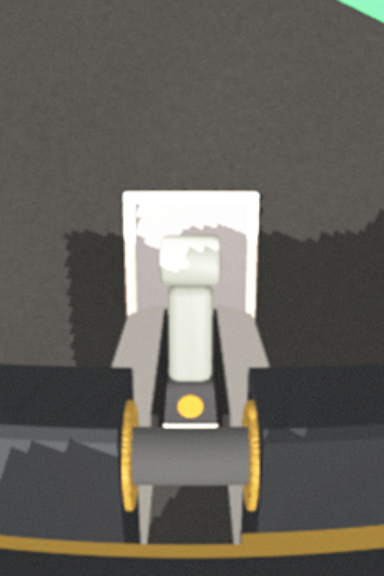

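The lever is centred (191 against 191) and the end gap matches the earlier placings. I'll lower, release, retreat and check.

>>> {"op": "send_rows", "data": {"rows": [[0,0,-6,0,0,0],[0,0,-4.5,0,0,0],[0,0,0,0,0,0],[0,0,0,0,0,0],[0,0,0,0,0,0]]}}

```text
time: 24.32
tool_pos: [0.6272, -0.0834, 0.0388]
ee_rot: [-3.141, 0.001, 0.395]
wrist_force: [-0.4, -0.4, -0.1]
width: 0.0137
finger_force: 30.0
```

>>> {"op": "send_rows", "data": {"rows": [[0,0,0,0,0,0],[0,0,0,0,0,0],[0,0,0,0,0,0],[0,0,0,0,0,0],[0,0,0,0,0,0],[0,0,0,0,0,0]], "grip": 44}}

```text
time: 24.82
tool_pos: [0.6274, -0.0835, 0.039]
ee_rot: [3.141, 0.0, 0.395]
wrist_force: [0.5, 0.8, -0.6]
width: 0.0439
finger_force: 0.0
```

>>> {"op": "send_rows", "data": {"rows": [[0,0,20,0,0,0],[0,0,25,0,0,0],[0,0,25,0,0,0],[-20,-20,20,0,0,0],[-25,-25,20,0,0,0],[-25,-25,0,0,0,0],[-25,-25,0,0,0,0],[-25,-25,0,0,0,0]]}}

```text
time: 25.48
tool_pos: [0.5065, -0.2044, 0.1499]
ee_rot: [3.14, -0.001, 0.395]
wrist_force: [-0.0, -1.8, 0.0]
width: 0.0438
finger_force: 0.0
```

>>> {"op": "send_rows", "data": {"rows": [[-30,-20,0,0,0,0],[-30,-20,0,0,0,0],[-30,-20,0,0,0,0],[-30,-20,0,0,0,0],[0,0,0,0,0,0],[0,0,0,0,0,0],[0,0,0,0,0,0]]}}

```text
time: 26.07
tool_pos: [0.3877, -0.2834, 0.1493]
ee_rot: [3.141, -0.001, 0.394]
wrist_force: [-0.0, 0.7, -0.4]
width: 0.0442
finger_force: 0.0
```

```bash
python3 - <<'E'
from h import *
o=sensors.get_obs(); print(o['time'],o['tool_pos'],o['wrist_force'])
cv2.imwrite('pics/top2.png',optics.snapshot('top')[60:390,80:580,::-1].repeat(1,0))
E
```

```text
26.0667 [ 0.38774409 -0.28335464  0.14926885] [-0.00340568  0.69539889 -0.35316228]
```

View pics/top2.png

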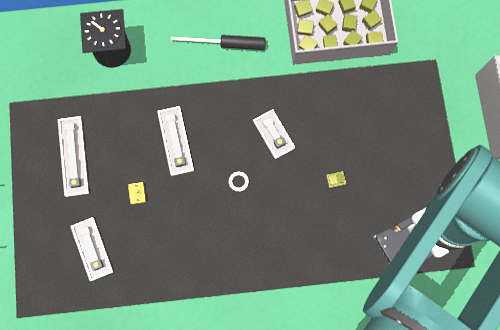

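The top view shows all four levers centred in their trays at (72,155), (176,140), (92,250) and (274,134) in the crop. The bezel and rocker haven't moved, and the arm is clear at z = 0.149.

```bash
python3 -c "
from bench import ticket
print(ticket.close_job())"
```

```text
the job is handed in; nothing more can be done
None
```

I laid all four levers flat in their own trays, longest to shortest, and handed the job in at about 26 s; the final top view shows them centred and the rocker and bezel unmoved, but the hand-in returned no verdict.

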